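# Close a spring-loaded mould on its dowels in a fence corner

## Robot

A 6-joint arm with a two-finger parallel gripper is mounted at the origin on a cart in front of the work surface, level with it; the furniture and walls round the work are solid. World frame = base frame: x ahead of the robot, y to its left, z up, the work surface at z = 0. Lengths are in m, angles in rad, forces in N, time in s.
With the tool pointing down it reaches from about 0.425 to 0.95 m from the base axis. Payload 14.7 kg.
Tool frame: the origin (TCP) lies midway between the tips of the shut fingers; the grasp point (between the pads) lies 19 mm behind it; z points along the fingers, y is the line along which they close (so a half turn about z gives the same grasp; the last joint's range is limited). The gripper opens to 85 mm and grips with 20 to 120 N. Pads are 22 mm wide; open, the fingers measure 114 mm over their backs; the gripper's body (76 mm by 85 mm) begins 54 mm behind the grasp point. The pads swing forward as they close: fully open they stand 13 mm farther back than shut.
Start: joints at [-1.213, 0.48, 1.596, -0, 1.065, -0.047], TCP at [0.256, -0.597, 0.231] pointing down, gripper open.
Joint ranges: [-2.75, 2.75], [-0.82, 2.05], [0.23, 2.67], [-1.56, 4.7], [0.09, 2.69], [-2.92, 2.92]. Speed limits (rad/s): [1.89, 1.89, 2.39, 3.01, 3.01, 3.01].

## Interface

Orientations are given as a unit quaternion [w, x, y, z].
In Python, from rig import state, snapshot, calibration, hand_in, find_in, trace, mark_of gives the robot as it stands. The module is installed in compiled form; this text tells all that it offers.
- The arm moves only by the tool jog_arm, never from a script. Its argument "motion" is a list of rows, each a list of 2 entries, a list of its own where there are three numbers: the shift along the tool's x, y, z each as a share of 0.12 m, from -1 to 1, then the turn, a rotation vector about the tool's x, y, z each as a share of 2 pi rad, from -1 to 1. In form: [[[dx, dy, dz], [ax, ay, az]], ...]. A call has 1 to 8 rows; each row is the pose to reach, as a shift and turn from the pose commanded when the call began, along the tool's axes at that moment, turning the shorter way round; what a row does not reach only later rows make up. A row lasts 1/12 s, in which the tool goes at most 41.7 mm and 7.16 degrees, less where a joint would pass 70% of its speed; a pose out of reach is approached as far as the arm can. A call with a number of a shift or a turn outside -1 to 1 is refused whole. A call with a gripper value outside its range is refused whole. "claw" is the closure, from -1 (fully open) to 1 (shut), set as the call begins (left out, the last holds). The fingers move at their own pace and stop on an object; "grip_force" is the grip in N (left out, the last holds). Time passes only in rows, so rows that repeat a pose let the fingers close. It gives the time, the measured TCP pose, the force, the opening and the grip force at its end, in the units of the state.
- state(): the state, without advancing time (a new reading comes with each control period).
- snapshot(name): name is "scene" or "top"; returns (picture, depth): 384x512x3 uint8, red, green, blue; 384x512 float32, m along the optical axis (not along the pixel's ray), 0 where there is no reading.
- calibration(name): a dict with "fx", "fy", "cx", "cy" (pixels), "dist" ([k1, k2, p1, p2, k3] as OpenCV has them; the pictures are not rectified), "R" (3x3) and "t" (3): a world point X has camera coordinates R X + t. Camera axes: x right, y down, z forward; pixel columns grow to the right and rows downward; lengths in m; the calibration is good to about 2 mm. A picture is of the moment at which its call begins. calibration takes no time and is no camera call.
- hand_in(): hands the job in; it is judged then, once.
Trained networks look in the newest picture that a camera, given by its name, has taken for a name from the list of things; names that differ only in an ending like _2 or _b are one class to them, and where a whole thing is asked for, a point or a joint stands for the part that bears it (a point fixed in the world has none). Each returns a list of dicts, best first, with "score" (0 to 1); they miss things now and then, are a little off and sometimes report something else, mostly with a low value. They report only what shows in the picture. A call takes as long as a camera call.
- find_in(name, camera): "bbox" ([centre column, centre row, width, height] in pixels, round what is visible of it).
- trace(name, camera): "pixels" (384x512 bool, what is visible of it) and "bbox" ([centre column, centre row, width, height] in pixels, round what is visible of it).
- mark_of(name, camera): "uv" ([column, row] in pixels: a listed point, or the origin of a listed thing).
The state is a dict: "clock": time; "joint_pos": joint angles; "joint_velocities": joint speeds; "joint_efforts": joint torques, N m; "position": TCP position; "tcp_rot": TCP orientation; "ft_force": force on the tool from outside, world axes, zero at the start; "wrist_torque": the same for the moment, N m; "finger_gap": finger opening in m; "finger_force": force on a finger pad.
Only numpy, scipy, OpenCV 4.12 (cv2) and the standard library are available. Lean on these libraries where they do the work, as an engineer would, in place of code of your own. Each camera call takes 0.05 s, during which the arm holds its last target. There are 200 camera calls.

## Task

Push the blue lower mould half square and flush into the corner of the steel fence. Then fit the orange upper half over its two dowels and press it down against the spring pins until the halves meet with no gap; finish while still holding the mould pressed shut, with the lower half still flush in the corner. Leave the petri dish, the model eye and the lens cap where they are.

Things in the scene. Friction and masses are not known exactly. Their poses are not given: they have to be found in the camera images.
- jig: Aluminium plate 220 (x) x 200 (y) x 8 mm, fixed; origin at the centre of its underside. Two dark steel fence bars, 18 mm thick, stand 18 mm above the plate (tops 26 mm above the bench): one along y with its inner face at x = +90 mm (far side), one along x with its inner face at y = +80 mm (left side).
- fence_corner (a point): Inner corner of the fence, at the height of the plate's top (8 mm above the jig's underside); axes as the jig's. The lower half belongs with its long side along the jig's x, so that its centre lies 50 mm in -x and 32 mm in -y from here.
- lower_half: Blue loose block 100 (x) x 64 (y) x 26 mm, 0.35 to 0.6 kg, on the jig plate, at first 15 to 60 mm short of each fence bar and up to 0.25 rad askew. Origin at the centre of its underside, z up. +x face goes to the far bar, +y face to the left bar. On top: two steel dowels 14 mm high (last 5 mm tapered), two brass spring pins, and a white core in the middle 9 mm high.
- lower_corner (a point): Bottom corner of the lower half at its x = +50, y = +32 mm, which goes into the fence corner.
- dowel_big (a point): Foot of the big dowel (10 mm thick), on the lower half's top face at its x = -38, y = 0, z = 26 mm.
- dowel_small (a point): Foot of the small dowel (7 mm thick), on the lower half's top face at its x = +38, y = 0, z = 26 mm.
- spring_pins (a joint): Two brass pins, 8 mm thick, at x = 0, y = +-25 mm of the lower half, moving together: 0 = standing 5 mm above its top face, 0.005 m = pressed level with it. The spring pushes back with 6 N at 0 and 11 N when level, so by its weight alone the upper half rests 5 mm open.
- upper_half: Orange mould half, loose, 0.22 to 0.37 kg, right way up on the bench: plate 100 (x) x 64 (y) x 18 mm, origin at the centre of its underside, z up. On top an aluminium cover 52 x 56 x 6 mm and on that a black grip bar 40 (x) x 20 (y) x 28 mm, top 52 mm above the underside. Fits one way round only; closed, its origin is 26 mm above the lower half's, with the same x and y axes.
- grip (a point): Middle of the black grip bar, 45 mm above the upper half's underside; take it across its 20 mm width, which lies along the upper half's y.
- hole_big (a point): Centre of the 11.5 mm through hole for the big dowel, at the upper half's underside, x = -38, y = 0 mm.
- hole_small (a point): Centre of the 8.5 mm through hole for the small dowel, at the upper half's underside, x = +38, y = 0 mm.
- petri_dish: Clear, low petri dish, 59 mm across and 15 mm high, behind the work; to be left alone. Origin under its centre.
- model_eye: Finished white model eye on a clear disc, 47 mm across and 13 mm high, between the jig and the near microscope; to be left alone. Origin under its centre.
- lens_cap: Black lens cap, 43 mm across and 13 mm high, to the right of the work; to be left alone. Origin under its centre.

How it is judged:
On the way, in this order (a step that is already met when the one before it is completed fails the run):
1. the lower half lies square and flush in the fence corner (x of lower_corner in the frame of jig above 0.0875 m and y of lower_corner in the frame of jig above 0.0775 m and z of lower_half in the frame of jig below 0.0105 m and angle between the x axis of lower_half and the x axis of jig, either way round below 0.03 rad and angle between lower_half's own z axis and vertical below 0.03 rad), for 0.2 s.
2. the upper half is down over both dowels, still flush in the corner (all of step 1 and horizontal distance between hole_big and dowel_big below 0.0025 m and horizontal distance between hole_small and dowel_small below 0.0025 m and z of upper_half in the frame of lower_half below 0.033 m), for 0.1 s.
At the end, for the whole second after the job is handed in: Gripper still holds the upper half (over 3 N) and presses the halves together (over 7 N): gap under 1.5 mm, holes within 2.5 mm of their dowels, faces parallel to 0.03 rad; lower half flat on the plate, within 2.5 mm of both fence bars, square to 0.03 rad (all of step 1 and horizontal distance between hole_big and dowel_big below 0.0025 m and horizontal distance between hole_small and dowel_small below 0.0025 m and z of upper_half in the frame of lower_half between 0.024 and 0.0275 m and angle between the z axis of upper_half and the z axis of lower_half, either way round below 0.03 rad and contact force between the fingers and upper_half above 3 N and contact force between upper_half and lower_half above 7 N); the arm keeps its last pose, push and grip.
It fails at once if the black lens cap is moved more than 20 mm (distance of lens_cap from where it was at the start of the episode above 0.02 m).
It fails at once if the petri dish is moved more than 20 mm (distance of petri_dish from where it was at the start of the episode above 0.02 m).
It fails at once if the finished model eye is moved more than 20 mm (distance of model_eye from where it was at the start of the episode above 0.02 m).
It also fails if it takes over 72 s, if anything falls off the work surface, if the arm or the gripper's body presses on something with over 40 N, if the wrist force passes 120 N, or if a joint passes its speed limit or range.

## Working session

There is one attempt and no reset: what is moved stays moved. The work goes in short steps, Python scripts to look and compute and a tool call to move; the robot and the scene stay as the last step left them, time stands still between calls to the robot, and variables do not carry over. Pictures are saved under pics/ and viewed, at most 10 in all, crops included, and the job is handed in when it is done.

Besides the shell and the picture viewer there is one more tool, called after ">>>" by a JSON object that holds its "name" and its "arguments", one argument or row to a line. jog_arm: Moves the arm, as the interface text tells. Its arguments: {"type":"object","properties":{"motion":{"type":"array"},"claw":{"type":"number"},"grip_force":{"type":"number"}},"required":["motion"]}

```bash
mkdir -p pics
cat > h.py <<'E'
import numpy as np, cv2
from rig import *
def world(cam,uv,depth=None,z=None):
    c=calibration(cam);K=np.array([[c['fx'],0,c['cx']],[0,c['fy'],c['cy']],[0,0,1.]])
    uv=np.asarray(uv,float).reshape(-1,1,2)
    n=cv2.undistortPoints(uv,K,np.array(c['dist'],float)).reshape(-1,2)
    r=np.c_[n,np.ones(len(n))];R=np.array(c['R']);t=np.array(c['t'])
    d=r@R; o=-R.T@t
    s=np.asarray(depth) if depth is not None else (z-o[2])/d[:,2]
    return o+d*np.reshape(s,(-1,1))
E
python3 - <<'E'
from h import *
for c in ("scene","top"):
    p,d=snapshot(c);cv2.imwrite(f'pics/{c}0.png',p[:,:,::-1]);np.save(f'{c}_d.npy',d)
    k=calibration(c);print(c,k['fx'],(-np.array(k['R']).T@k['t']).round(3))
    for n in ("jig","lower_half","upper_half","petri_dish","model_eye","lens_cap"):
        print(n,[(np.round(b['bbox']),round(b['score'],2)) for b in find_in(n,c)[:2]])
    for n,z in (("fence_corner",.008),("lower_corner",.008),("dowel_big",.034),("dowel_small",.034),("grip",.045),("hole_big",0),("hole_small",0),("petri_dish",0),("model_eye",0),("lens_cap",0),("jig",0)):
        print(n,[(np.round(b['uv']),round(b['score'],2),world(c,b['uv'],z=z)[0].round(4)) for b in mark_of(n,c)[:1]])
print(state())
E
```

```text
scene 467.7280391210747 [-0.195 -0.661  0.66 ]
jig [(array([185., 193., 102.,  57.]), 0.82)]
lower_half [(array([178., 189.,  39.,  26.]), 0.77)]
upper_half [(array([241., 247.,  35.,  40.]), 0.88)]
petri_dish [(array([292., 185.,  24.,  16.]), 0.5), (array([178., 184.,  47.,  27.]), 0.2)]
model_eye [(array([292., 184.,  22.,  13.]), 0.71), (array([256., 207.,  14.,   9.]), 0.42)]
lens_cap [(array([327., 294.,  22.,  17.]), 0.56)]
fence_corner [(array([190., 172.]), 0.64, array([0.605 , 0.3116, 0.008 ]))]
lower_corner [(array([190., 179.]), 0.73, array([0.5755, 0.2816, 0.008 ]))]
dowel_big [(array([166., 183.]), 0.83, array([0.4865, 0.2735, 0.034 ]))]
dowel_small [(array([189., 173.]), 0.57, array([0.5694, 0.2742, 0.034 ]))]
grip [(array([243., 233.]), 0.62, array([ 0.4409, -0.0576,  0.045 ]))]
hole_big [(array([239., 264.]), 0.6, array([ 0.3944, -0.0888,  0.    ]))]
hole_small [(array([244., 239.]), 0.67, array([ 0.4729, -0.0323, -0.    ]))]
petri_dish [(array([289., 187.]), 0.47, array([0.7463, 0.0458, 0.    ]))]
model_eye []
lens_cap [(array([327., 298.]), 0.69, array([ 0.4361, -0
[... 1205 characters left out ...]
pos': array([-1.21262263e+00,  4.80206358e-01,  1.59629699e+00,  1.06651155e-05,
        1.06509654e+00, -4.65922901e-02]), 'joint_velocities': array([ 0.00081971, -0.00125003, -0.00133305,  0.00066259, -0.00041205,
        0.0013537 ]), 'joint_efforts': array([ 1.63502838e-03, -9.50476599e+01, -4.30639958e+01,  1.27345338e-04,
        9.83811369e-04,  2.95422217e-05]), 'position': array([ 0.25599835, -0.59746188,  0.23129355]), 'tcp_rot': array([-4.29659717e-06,  9.79590887e-01,  2.01001728e-01,  4.04745513e-06]), 'ft_force': array([-0.203914  , -0.31173005,  0.1334514 ]), 'wrist_torque': array([-0.0223157 ,  0.02624513, -0.0168574 ]), 'finger_force': 0.0, 'finger_gap': 0.08572901289550332}
```

View pics/top0.png

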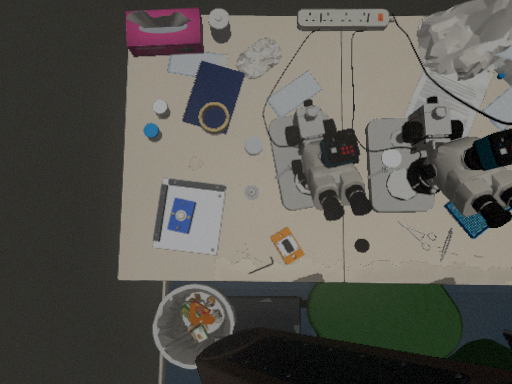

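View pics/scene0.png

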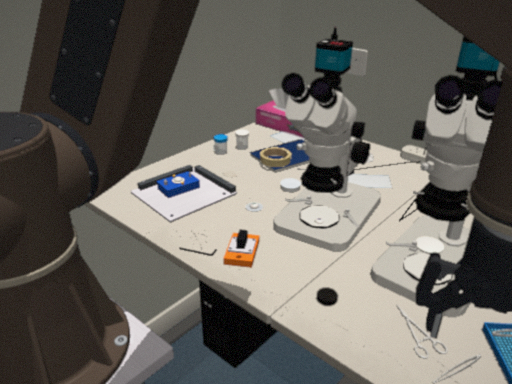

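Top view: the jig is at about (190,216) with its bars on the left and far sides. The blue half is at (182,215), the orange half at (288,246), the eye at (252,192), the petri dish at (254,146), the cap at (362,246), and microscope eyepieces near (335,205). Next I refine the poses.

```bash
cat > seg.py <<'E'
from h import *
def rect(cam,p,lo,hi,z,box):
    hsv=cv2.cvtColor(p,cv2.COLOR_RGB2HSV);m=cv2.inRange(hsv,lo,hi)
    k=np.zeros_like(m);x0,y0,x1,y1=box;k[y0:y1,x0:x1]=1;m=m*k
    m=cv2.morphologyEx(m,cv2.MORPH_CLOSE,np.ones((3,3)))
    n,l,s,_=cv2.connectedComponentsWithStats(m);i=1+np.argmax(s[1:,4]);ys,xs=np.where(l==i)
    w=world(cam,np.c_[xs,ys],z=z)[:,:2]
    r=cv2.minAreaRect((w*1000).astype(np.float32));return len(xs),r
E
python3 - <<'E'
from seg import *
p,d=snapshot("top")
print('blue top',rect("top",p,(100,130,40),(125,255,255),.034,(160,190,205,240)))
print('orange top',rect("top",p,(5,130,80),(20,255,255),.018,(265,220,310,270)))
print('dark top',rect("top",p,(0,0,0),(180,90,90),.026,(150,175,168,250)),rect("top",p,(0,0,0),(180,90,90),.026,(168,175,230,192)))
print('plate', rect("top",p,(0,0,160),(180,30,255),.008,(150,180,235,260)))
# microscope eyepieces
for u,v in((332,208),(360,203),(345,185),(300,205),(252,192),(254,146)):
    dd=float(d[v,u]);print((u,v),world("top",(u,v),depth=dd)[0].round(3))
s=cv2.imread('pics/scene0.png')
a=cv2.resize(p[165:270,140:315,::-1],(800,480),interpolation=cv2.INTER_CUBIC);cv2.imwrite('pics/a.png',a)
s=cv2.resize(s[155:225,120:250],(800,431),interpolation=cv2.INTER_CUBIC);cv2.imwrite('pics/b.png',s)
E
```

```text
blue top (489, ((519.459228515625, 264.5428771972656), (62.13774871826172, 95.7940902709961), 78.3798828125))
orange top (154, ((412.9595947265625, -71.04693603515625), (57.74497985839844, 62.39393615722656), 31.100603103637695))
dark top (355, ((528.6956176757812, 330.5327453613281), (19.780452728271484, 170.99452209472656), 83.51325225830078)) (304, ((614.9853515625, 220.45977783203125), (176.1122283935547, 17.105514526367188), 83.42329406738281))
plate (2642, ((508.3787841796875, 245.32833862304688), (193.574462890625, 196.643798828125), 83.42046356201172))
(332, 208) [ 0.516 -0.118  0.409]
(360, 203) [ 0.526 -0.174  0.411]
(345, 185) [ 0.569 -0.155  0.368]
(300, 205) [ 0.555 -0.1    0.029]
(252, 192) [0.596 0.049 0.011]
(254, 146) [0.742 0.044 0.018]
```

View pics/a.png

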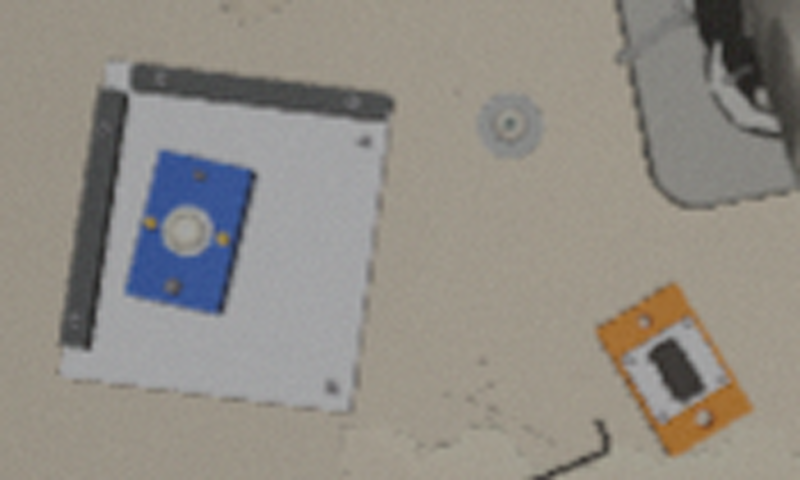

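View pics/b.png

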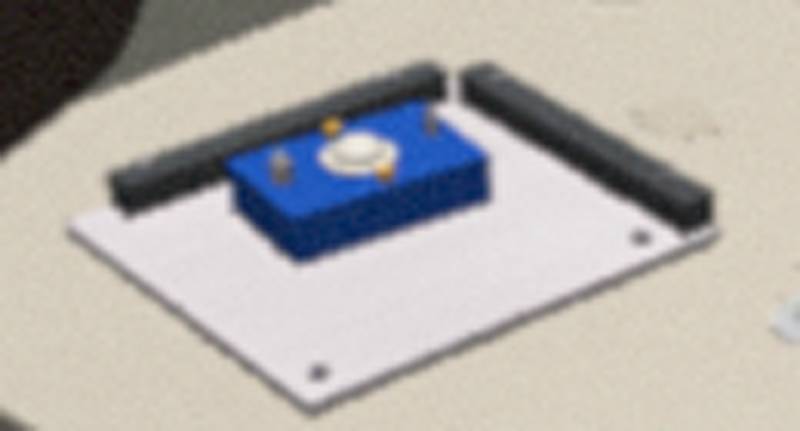

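Measured poses:

| Thing | Position (m) | Yaw |
|---|---|---|
| Jig | | about -6.5° |
| Blue half | (0.5195, 0.2645) | -11.6° |
| Orange half | | about 31° |

The plan is to grip the blue half by the top 7 mm of its 64 mm width, above the fence tops, and slide it into the corner until it touches.

```bash
cat >> h.py <<'E'
def plan(targets):
    s=state();p=s['position'];q=s['tcp_rot'];phi=np.degrees(2*np.arctan2(q[2],q[1]))
    print('at',p.round(4),'phi',round(phi,2))
    for x,y,z,f in targets:
        a=np.radians(phi);d=np.array([x,y,z])-p;df=(f-phi+180)%360-180
        t=np.array([d[0]*np.cos(a)+d[1]*np.sin(a),d[0]*np.sin(a)-d[1]*np.cos(a),-d[2]])/.12
        print((x,y,z,f),t.round(3),'turn z',round(-df/360,4),'rows',round(max(np.linalg.norm(d)/.0417,abs(df)/7.16),1))
        p=np.array([x,y,z]);phi=f
E
python3 -c "
from h import *
plan([(.29,-.49,.23,20),(.33,-.38,.23,15),(.365,-.28,.23,10),(.40,-.18,.23,5),(.415,-.07,.23,0),(.44,.04,.23,-5),(.46,.15,.23,-8),(.5195,.2645,.17,-11.6),(.5195,.2645,.06,-11.6)])"
```

```text
at [ 0.256  -0.5974  0.2313] phi 23.19
(0.29, -0.49, 0.23, 20) [ 0.613 -0.711  0.011] turn z 0.0089 rows 2.7
(0.33, -0.38, 0.23, 15) [ 0.627 -0.747 -0.   ] turn z 0.0139 rows 2.8
(0.365, -0.28, 0.23, 10) [ 0.497 -0.729 -0.   ] turn z 0.0139 rows 2.5
(0.4, -0.18, 0.23, 5) [ 0.432 -0.77  -0.   ] turn z 0.0139 rows 2.5
(0.415, -0.07, 0.23, 0) [ 0.204 -0.902 -0.   ] turn z 0.0139 rows 2.7
(0.44, 0.04, 0.23, -5) [ 0.208 -0.917 -0.   ] turn z 0.0139 rows 2.7
(0.46, 0.15, 0.23, -8) [ 0.086 -0.928 -0.   ] turn z 0.0083 rows 2.7
(0.5195, 0.2645, 0.17, -11.6) [ 0.358 -1.014  0.5  ] turn z 0.01 rows 3.4
(0.5195, 0.2645, 0.06, -11.6) [ 0.    -0.     0.917] turn z -0.0 rows 2.6
```

>>> {"name": "jog_arm", "arguments": {
  "motion": [
    [[0.613, -0.711, 0.01], [0, 0, 0.0089]],
    [[0.613, -0.711, 0.01], [0, 0, 0.0089]],
    [[0.613, -0.711, 0.01], [0, 0, 0.0089]],
    [[0.613, -0.711, 0.01], [0, 0, 0.0089]],
    [[0.613, -0.711, 0.01], [0, 0, 0.0089]]
  ],
  "claw": -1
}}

```text
clock: 2.27
position: [0.2906, -0.489, 0.2305]
tcp_rot: [0.0, 0.985, 0.174, 0.0]
ft_force: [-0.1, 0.0, 0.8]
finger_gap: 0.0855
finger_force: 0.0
```

>>> {"name": "jog_arm", "arguments": {
  "motion": [
    [[0.627, -0.747, 0], [0, 0, 0.0139]],
    [[0.627, -0.747, 0], [0, 0, 0.0139]],
    [[0.627, -0.747, 0], [0, 0, 0.0139]],
    [[0.627, -0.747, 0], [0, 0, 0.0139]],
    [[0.627, -0.747, 0], [0, 0, 0.0139]]
  ]
}}

```text
clock: 2.68
position: [0.3308, -0.3799, 0.2305]
tcp_rot: [0.0, 0.991, 0.131, 0.0]
ft_force: [1.1, 0.3, 1.0]
finger_gap: 0.085
finger_force: 0.0
```

>>> {"name": "jog_arm", "arguments": {
  "motion": [
    [[0.497, -0.729, 0], [0, 0, 0.0139]],
    [[0.497, -0.729, 0], [0, 0, 0.0139]],
    [[0.497, -0.729, 0], [0, 0, 0.0139]],
    [[0.497, -0.729, 0], [0, 0, 0.0139]],
    [[0.497, -0.729, 0], [0, 0, 0.0139]]
  ]
}}

```text
clock: 3.1
position: [0.3658, -0.281, 0.2304]
tcp_rot: [0.0, 0.996, 0.088, 0.0]
ft_force: [-0.4, -0.3, -0.3]
finger_gap: 0.0853
finger_force: 0.0
```

>>> {"name": "jog_arm", "arguments": {
  "motion": [
    [[0.432, -0.77, 0], [0, 0, 0.0139]],
    [[0.432, -0.77, 0], [0, 0, 0.0139]],
    [[0.432, -0.77, 0], [0, 0, 0.0139]],
    [[0.432, -0.77, 0], [0, 0, 0.0139]],
    [[0.432, -0.77, 0], [0, 0, 0.0139]]
  ]
}}

```text
clock: 3.52
position: [0.4009, -0.1811, 0.2302]
tcp_rot: [0.0, 0.999, 0.044, 0.0]
ft_force: [-0.3, -0.5, 0.2]
finger_gap: 0.0853
finger_force: 0.0
```

>>> {"name": "jog_arm", "arguments": {
  "motion": [
    [[0.204, -0.902, 0], [0, 0, 0.0139]],
    [[0.204, -0.902, 0], [0, 0, 0.0139]],
    [[0.204, -0.902, 0], [0, 0, 0.0139]],
    [[0.204, -0.902, 0], [0, 0, 0.0139]],
    [[0.204, -0.902, 0], [0, 0, 0.0139]]
  ]
}}

```text
clock: 3.93
position: [0.4158, -0.071, 0.2302]
tcp_rot: [0.0, 1.0, 0.0, 0.0]
ft_force: [-0.3, -0.1, 0.1]
finger_gap: 0.0853
finger_force: 0.0
```

>>> {"name": "jog_arm", "arguments": {
  "motion": [
    [[0.208, -0.917, 0], [0, 0, 0.0139]],
    [[0.208, -0.917, 0], [0, 0, 0.0139]],
    [[0.208, -0.917, 0], [0, 0, 0.0139]],
    [[0.208, -0.917, 0], [0, 0, 0.0139]],
    [[0.208, -0.917, 0], [0, 0, 0.0139]]
  ]
}}

```text
clock: 4.35
position: [0.4411, 0.0391, 0.23]
tcp_rot: [0.0, 0.999, -0.043, 0.0]
ft_force: [-0.1, -0.7, -0.2]
finger_gap: 0.0853
finger_force: 0.0
```

>>> {"name": "jog_arm", "arguments": {
  "motion": [
    [[0.086, -0.928, 0], [0, 0, 0.0083]],
    [[0.086, -0.928, 0], [0, 0, 0.0083]],
    [[0.086, -0.928, 0], [0, 0, 0.0083]],
    [[0.086, -0.928, 0], [0, 0, 0.0083]],
    [[0.086, -0.928, 0], [0, 0, 0.0083]]
  ]
}}

```text
clock: 4.77
position: [0.4611, 0.1487, 0.2299]
tcp_rot: [0.0, 0.998, -0.07, 0.0]
ft_force: [-0.3, -0.8, -0.1]
finger_gap: 0.0851
finger_force: 0.0
```

>>> {"name": "jog_arm", "arguments": {
  "motion": [
    [[0.358, -0.9, 0.5], [0, 0, 0.01]],
    [[0.358, -0.9, 0.5], [0, 0, 0.01]],
    [[0.358, -0.9, 0.5], [0, 0, 0.01]],
    [[0.358, -0.9, 0.5], [0, 0, 0.01]],
    [[0.358, -0.9, 0.5], [0, 0, 0.01]]
  ]
}}

```text
clock: 5.18
position: [0.5187, 0.2495, 0.1683]
tcp_rot: [0.001, 0.995, -0.101, -0.001]
ft_force: [-1.5, -0.7, -0.9]
finger_gap: 0.0857
finger_force: 0.0
```

```bash
python3 -c "
from h import *
plan([(.5195,.2645,.1,-11.6),(.5195,.2645,.032,-11.6),(.5195,.2645,.024,-11.6)]);print(state()['joint_pos'])
p,d=snapshot('scene');cv2.imwrite('pics/c.png',cv2.resize(p[100:250,60:310,::-1],(800,480)))"
```

```text
at [0.5187 0.2495 0.1683] phi -11.64
(0.5195, 0.2645, 0.1, -11.6) [-0.018 -0.124  0.569] turn z -0.0001 rows 1.7
(0.5195, 0.2645, 0.032, -11.6) [ 0.    -0.     0.567] turn z -0.0 rows 1.6
(0.5195, 0.2645, 0.024, -11.6) [ 0.    -0.     0.067] turn z -0.0 rows 0.2
[ 3.95852831e-01  4.50297687e-01  1.83160489e+00 -4.08266768e-04
  8.62078412e-01  2.17007426e+00]
```

View pics/c.png

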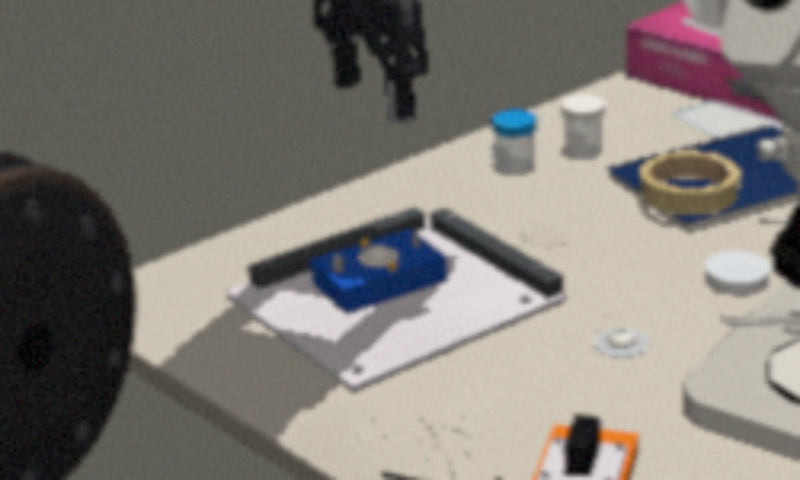

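The gripper is above the blue half, with the block at (380,260) in the crop and clear of obstacles. Descending to grip it.

>>> {"name": "jog_arm", "arguments": {
  "motion": [
    [[-0.018, -0.124, 0.569], [0, 0, 0]],
    [[-0.018, -0.124, 0.569], [0, 0, 0]],
    [[-0.018, -0.124, 0.9], [0, 0, 0]],
    [[-0.018, -0.124, 0.95], [0, 0, 0]],
    [[-0.018, -0.124, 0.95], [0, 0, 0]],
    [[-0.018, -0.124, 0.95], [0, 0, 0]]
  ]
}}

```text
clock: 5.73
position: [0.5193, 0.2645, 0.0577]
tcp_rot: [-0.0, 0.995, -0.102, 0.0]
ft_force: [0.1, -0.0, 0.9]
finger_gap: 0.0858
finger_force: 0.0
```

>>> {"name": "jog_arm", "arguments": {
  "motion": [
    [[0, 0, 0.12], [0, 0, 0]],
    [[0, 0, 0.24], [0, 0, 0]],
    [[0, 0, 0.265], [0, 0, 0]],
    [[0, 0, 0.265], [0, 0, 0]]
  ]
}}

```text
clock: 6.07
position: [0.5193, 0.2655, 0.0258]
tcp_rot: [-0.0, 0.995, -0.101, 0.001]
ft_force: [-0.7, -0.2, 0.1]
finger_gap: 0.0852
finger_force: 0.0
```

>>> {"name": "jog_arm", "arguments": {
  "motion": [
    [[0, 0, 0], [0, 0, 0]],
    [[0, 0, 0], [0, 0, 0]],
    [[0, 0, 0], [0, 0, 0]],
    [[0, 0, 0], [0, 0, 0]],
    [[0, 0, 0], [0, 0, 0]],
    [[0, 0, 0], [0, 0, 0]]
  ],
  "claw": 1,
  "grip_force": 30
}}

```text
clock: 6.57
position: [0.5195, 0.266, 0.0261]
tcp_rot: [-0.0, 0.995, -0.101, 0.001]
ft_force: [-2.2, -2.7, 15.7]
finger_gap: 0.0624
finger_force: 28.9
```

```bash
python3 -c "
from h import *
print(state())
p,d=snapshot('scene');cv2.imwrite('pics/d.png',cv2.resize(p[130:230,100:267,::-1],(800,480)))"
```

```text
{'clock': 6.5667, 'joint_pos': array([ 4.21345835e-01,  6.61769375e-01,  1.90321051e+00, -2.12389515e-04,
        5.74651302e-01,  2.19505317e+00]), 'joint_velocities': array([ 3.90515716e-04, -9.30484445e-04,  2.30209013e-04, -3.02059228e-04,
        8.72671089e-04,  8.00269189e-05]), 'joint_efforts': array([ 1.28742713e+00, -8.58704925e+01, -2.40350693e+01,  3.92024936e-01,
       -1.21932775e+00, -4.20362293e-02]), 'position': array([0.51945859, 0.265972  , 0.02612791]), 'tcp_rot': array([-4.39602106e-04,  9.94866342e-01, -1.01192868e-01,  8.78594730e-04]), 'ft_force': array([-2.20770644, -2.72748665, 15.67182233]), 'wrist_torque': array([-0.53820618,  0.28522985, -0.0382835 ]), 'finger_force': 28.93594980239868, 'finger_gap': 0.06243650150292222}
```

View pics/d.png

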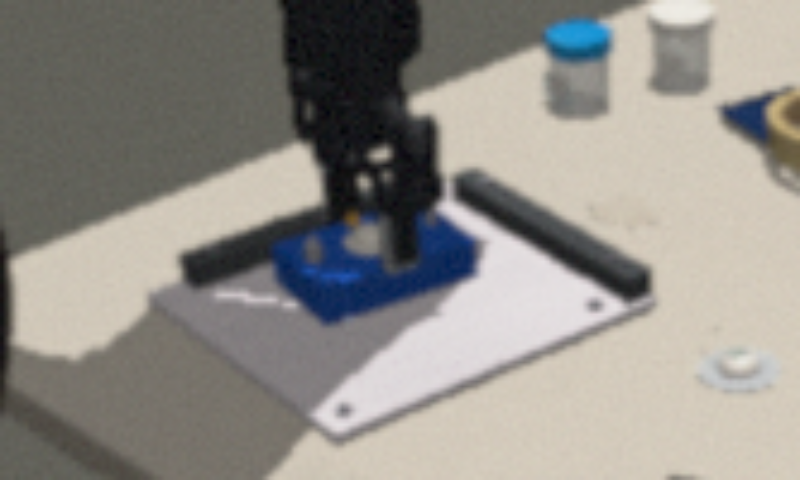

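The grip is good, but the fingertips may sit too close to the fence-top height. I'll regrip about 4 mm higher.

>>> {"name": "jog_arm", "arguments": {
  "motion": [
    [[0, 0, 0], [0, 0, 0]],
    [[0, 0, 0], [0, 0, 0]],
    [[0, 0, -0.035], [0, 0, 0]],
    [[0, 0, -0.035], [0, 0, 0]]
  ],
  "claw": -1
}}

```text
clock: 6.95
position: [0.519, 0.266, 0.0294]
tcp_rot: [-0.0, 0.995, -0.101, 0.0]
ft_force: [-0.5, 0.3, 0.3]
finger_gap: 0.0855
finger_force: 0.0
```

>>> {"name": "jog_arm", "arguments": {
  "motion": [
    [[0, 0, 0], [0, 0, 0]],
    [[0, 0, 0], [0, 0, 0]],
    [[0, 0, 0], [0, 0, 0]],
    [[0, 0, 0], [0, 0, 0]],
    [[0, 0, 0], [0, 0, 0]],
    [[0, 0, 0], [0, 0, 0]]
  ],
  "claw": 1,
  "grip_force": 30
}}

```text
clock: 7.45
position: [0.5191, 0.2661, 0.0298]
tcp_rot: [-0.0, 0.995, -0.101, 0.001]
ft_force: [-6.2, -1.6, 27.3]
finger_gap: 0.0552
finger_force: 43.1
```

```bash
python3 -c "
from h import *
s=state();print(s['ft_force'],s['finger_gap'],s['finger_force'],s['wrist_torque'])
x,y,_=s['position'];z=s['position'][2];a=np.radians(-6.55);ex=np.array([np.cos(a),np.sin(a)]);ey=np.array([-ex[1],ex[0]])
P=lambda u,v:tuple((s['position'][:2]+u*ex+v*ey).round(4))+(z,-6.55)
plan([P(.015,.01),P(.035,.02)])"
```

```text
[-6.23481178 -1.56212582 27.27511874] 0.05524968154849187 43.05420977063477 [-0.23960162  0.88677611 -0.01713105]
at [0.5191 0.2661 0.0298] phi -11.62
(np.float64(0.5351), np.float64(0.2743), np.float64(0.02981066110758332), -6.55) [ 0.117 -0.094 -0.   ] turn z -0.0141 rows 0.7
(np.float64(0.5561), np.float64(0.282), np.float64(0.02981066110758332), -6.55) [ 0.167 -0.084 -0.   ] turn z -0.0 rows 0.5
```

The fingers slid over the top this time, so the tips were higher than I thought. I'll regrip lower, at TCP 0.021.

>>> {"name": "jog_arm", "arguments": {
  "motion": [
    [[0, 0, -0.02], [0, 0, 0]],
    [[0, 0, -0.02], [0, 0, 0]],
    [[0, 0, 0], [0, 0, 0]],
    [[0, 0, 0.075], [0, 0, 0]],
    [[0, 0, 0.075], [0, 0, 0]]
  ],
  "claw": -1
}}

```text
clock: 7.87
position: [0.5178, 0.2654, 0.0177]
tcp_rot: [0.0, 0.995, -0.101, -0.001]
ft_force: [0.6, 0.5, -0.8]
finger_gap: 0.0853
finger_force: 0.0
```

>>> {"name": "jog_arm", "arguments": {
  "motion": [
    [[0, 0, 0], [0, 0, 0]],
    [[0, 0, 0], [0, 0, 0]],
    [[0, 0, 0], [0, 0, 0]],
    [[0, 0, 0], [0, 0, 0]],
    [[0, 0, 0], [0, 0, 0]],
    [[0, 0, 0], [0, 0, 0]]
  ],
  "claw": 1,
  "grip_force": 30
}}

```text
clock: 8.37
position: [0.5186, 0.2657, 0.0194]
tcp_rot: [0.0, 0.995, -0.101, -0.0]
ft_force: [0.2, -0.1, -4.8]
finger_gap: 0.063
finger_force: 33.9
```

>>> {"name": "jog_arm", "arguments": {
  "motion": [
    [[0, 0, -0.02], [0, 0, 0]],
    [[0.04, -0.03, -0.02], [0, 0, -0.003]],
    [[0.09, -0.07, -0.02], [0, 0, -0.008]],
    [[0.15, -0.11, -0.02], [0, 0, -0.0141]],
    [[0.21, -0.15, -0.02], [0, 0, -0.0141]],
    [[0.276, -0.192, -0.02], [0, 0, -0.0141]],
    [[0.276, -0.192, -0.02], [0, 0, -0.0141]],
    [[0.276, -0.192, -0.02], [0, 0, -0.0141]]
  ]
}}

```text
clock: 9.03
position: [0.5562, 0.2818, 0.0218]
tcp_rot: [-0.0, 0.998, -0.057, 0.0]
ft_force: [-0.3, -0.3, -5.2]
finger_gap: 0.0632
finger_force: 34.3
```

```bash
python3 -c "
from seg import *
s=state();print(s['ft_force'],s['finger_gap'],s['finger_force'],s['wrist_torque'],s['position'],s['tcp_rot'])
p,d=snapshot('scene');cv2.imwrite('pics/e.png',cv2.resize(p[130:230,100:267,::-1],(800,480)))"
```

```text
[-0.33403216 -0.30563988 -5.18091916] 0.063225397508658 34.326040148735046 [-0.04954794  0.03895507  0.03979227] [0.55615821 0.2817843  0.02179498] [-4.23038527e-05  9.98348592e-01 -5.74463301e-02  8.17079925e-05]
```

View pics/e.png

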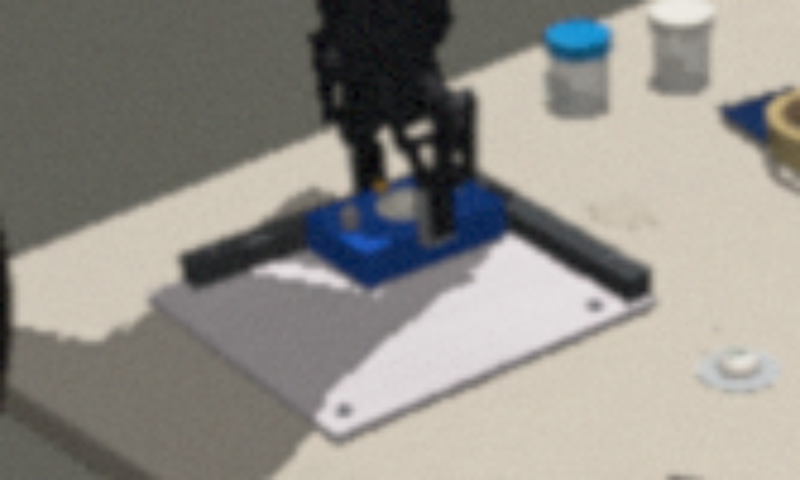

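The block is held just short of the corner, at (410,230) in the crop. Now guarded pushes in +x.

>>> {"name": "jog_arm", "arguments": {
  "motion": [
    [[0.015, 0, 0], [0, 0, 0]],
    [[0.03, 0, 0], [0, 0, 0]],
    [[0.03, 0, 0], [0, 0, 0]]
  ]
}}

```text
clock: 9.33
position: [0.5595, 0.2812, 0.022]
tcp_rot: [-0.0, 0.998, -0.057, 0.0]
ft_force: [-1.1, 0.4, -5.4]
finger_gap: 0.0632
finger_force: 34.3
```

>>> {"name": "jog_arm", "arguments": {
  "motion": [
    [[0.01, 0, 0], [0, 0, 0]],
    [[0.017, 0, 0], [0, 0, 0]],
    [[0.017, 0, 0], [0, 0, 0]]
  ]
}}

```text
clock: 9.58
position: [0.5615, 0.281, 0.022]
tcp_rot: [-0.0, 0.998, -0.057, 0.0]
ft_force: [-0.4, -0.5, -3.6]
finger_gap: 0.0629
finger_force: 34.3
```

>>> {"name": "jog_arm", "arguments": {
  "motion": [
    [[0, -0.015, 0], [0, 0, 0]],
    [[0, -0.025, 0], [0, 0, 0]],
    [[0, -0.025, 0], [0, 0, 0]]
  ]
}}

```text
clock: 9.83
position: [0.5617, 0.2843, 0.0219]
tcp_rot: [-0.0, 0.998, -0.057, 0.0]
ft_force: [0.5, -0.2, -5.3]
finger_gap: 0.0632
finger_force: 34.3
```

>>> {"name": "jog_arm", "arguments": {
  "motion": [
    [[0.01, 0, 0], [0, 0, 0]],
    [[0.017, 0, 0], [0, 0, 0]],
    [[0.017, 0, 0], [0, 0, 0]]
  ]
}}

```text
clock: 10.08
position: [0.5626, 0.2838, 0.0217]
tcp_rot: [0.0, 0.998, -0.057, -0.001]
ft_force: [-6.6, 3.1, -1.6]
finger_gap: 0.0634
finger_force: 34.6
```

>>> {"name": "jog_arm", "arguments": {
  "motion": [
    [[0.01, 0, 0], [0, 0, 0]],
    [[0.017, 0, 0], [0, 0, 0]],
    [[0.017, 0, 0], [0, 0, 0]]
  ]
}}

```text
clock: 10.33
position: [0.5627, 0.2837, 0.0215]
tcp_rot: [0.001, 0.998, -0.057, -0.003]
ft_force: [-18.0, 7.6, 3.9]
finger_gap: 0.063
finger_force: 35.2
```

The far bar is touched at 18 N. Now +y.

>>> {"name": "jog_arm", "arguments": {
  "motion": [
    [[-0.008, -0.01, 0], [0, 0, 0]],
    [[-0.008, -0.017, 0], [0, 0, 0]],
    [[-0.008, -0.017, 0], [0, 0, 0]]
  ]
}}

```text
clock: 10.58
position: [0.5628, 0.285, 0.0213]
tcp_rot: [0.001, 0.998, -0.057, -0.002]
ft_force: [-9.7, 0.1, -3.6]
finger_gap: 0.0632
finger_force: 34.5
```

>>> {"name": "jog_arm", "arguments": {
  "motion": [
    [[0, -0.01, 0], [0, 0, 0]],
    [[0, -0.017, 0], [0, 0, 0]],
    [[0, -0.017, 0], [0, 0, 0]]
  ]
}}

```text
clock: 10.83
position: [0.563, 0.286, 0.0212]
tcp_rot: [0.002, 0.998, -0.057, -0.002]
ft_force: [-7.5, -11.8, -0.7]
finger_gap: 0.0628
finger_force: 34.8
```

```bash
python3 -c "
from h import *
s=state();print(s['ft_force'],s['wrist_torque'],s['position'],s['tcp_rot'])"
```

```text
[ -7.52607125 -11.75949701  -0.7469937 ] [-1.86430366  1.31921085  0.41475134] [0.56299371 0.28595017 0.02123404] [ 0.0016187   0.99838909 -0.05667326 -0.00217653]
```

Both bars are touched. Release and rise.

>>> {"name": "jog_arm", "arguments": {
  "motion": [
    [[0, 0, 0.01], [0, 0, 0]],
    [[0, 0, 0.01], [0, 0, 0]]
  ]
}}

```text
clock: 11.0
position: [0.563, 0.286, 0.0204]
tcp_rot: [0.002, 0.998, -0.057, -0.002]
ft_force: [-9.0, -11.2, 3.9]
finger_gap: 0.0632
finger_force: 39.8
```

>>> {"name": "jog_arm", "arguments": {
  "motion": [
    [[0, 0, 0], [0, 0, 0]],
    [[0, 0, 0], [0, 0, 0]],
    [[0, 0, 0], [0, 0, 0]],
    [[0, 0, -0.3], [0, 0, 0]],
    [[0, 0, -0.6], [0, 0, 0]],
    [[0, 0, -1], [0, 0, 0]],
    [[0, 0, -1], [0, 0, 0]],
    [[0, 0, -1], [0, 0, 0]]
  ],
  "claw": -1
}}

```text
clock: 11.67
position: [0.5676, 0.2888, 0.1446]
tcp_rot: [-0.002, 0.998, -0.057, 0.003]
ft_force: [0.1, 0.1, -0.7]
finger_gap: 0.0853
finger_force: 0.0
```

>>> {"name": "jog_arm", "arguments": {
  "motion": [
    [[0, 0.3, -0.5], [0, 0, 0]],
    [[-0.3, 0.6, -0.7], [0, 0, 0]],
    [[-0.5, 0.9, -0.7], [0, 0, 0]],
    [[-0.6, 0.9, -0.7], [0, 0, 0]],
    [[-0.6, 0.9, -0.7], [0, 0, 0]]
  ]
}}

```text
clock: 12.08
position: [0.4761, 0.1853, 0.2254]
tcp_rot: [0.001, 0.998, -0.058, -0.001]
ft_force: [1.6, 0.6, 0.8]
finger_gap: 0.0854
finger_force: 0.0
```

Run:
```python
from seg import *
p,d=snapshot("top")
print('blue top',rect("top",p,(100,130,40),(125,255,255),.034,(150,175,205,240)))
H=rect("top",p,(5,100,60),(25,255,255),.018,(265,220,315,275));print('orange',H)
hsv=cv2.cvtColor(p,cv2.COLOR_RGB2HSV);m=cv2.inRange(hsv,(3,90,60),(28,255,255))[220:275,265:315]
ys,xs=np.where(m>0);w=world("top",np.c_[xs+265,ys+220],z=.018)[:,:2]
r=cv2.minAreaRect((w*1000).astype(np.float32));print('all orange',len(xs),r)
print('grip black',rect("top",p,(0,0,0),(180,255,75),.052,(272,230,302,260)))
for n,z in (("grip",.045),("hole_big",.018),("hole_small",.018)):
    print(n,[(b['uv'].round(1) if hasattr(b['uv'],'round') else b['uv'],world("top",b['uv'],z=z)[0].round(4)) for b in mark_of(n,"top")[:1]])
a=cv2.resize(p[165:270,140:315,::-1],(800,480),interpolation=cv2.INTER_CUBIC);cv2.imwrite('pics/f.png',a)
```

```text
Traceback (most recent call last):
  File "seg.py", line 6, in rect
    n,l,s,_=cv2.connectedComponentsWithStats(m);i=1+np.argmax(s[1:,4]);ys,xs=np.where(l==i)
                                                    ~~~~~~~~~^^^^^^^^^
ValueError: attempt to get argmax of an empty sequence
```

```bash
cat > up.py <<'E'
from seg import *
p,d=snapshot("top")
hsv=cv2.cvtColor(p,cv2.COLOR_RGB2HSV);m=cv2.inRange(hsv,(3,90,60),(28,255,255))[220:275,265:315]
ys,xs=np.where(m>0);w=world("top",np.c_[xs+265,ys+220],z=.018)[:,:2]
r=cv2.minAreaRect((w*1000).astype(np.float32));print('all orange',len(xs),r)
print('grip black',rect("top",p,(0,0,0),(180,255,75),.052,(272,230,302,260)))
for n,z in (("grip",.045),("hole_big",.018),("hole_small",.018)):
    print(n,[(b['uv'],world("top",b['uv'],z=z)[0].round(4)) for b in mark_of(n,"top")[:1]])
E
python3 up.py; python3 -c "
from h import *
plan([(.45,.08,.225,10),(.44,.06,.225,31)])"
```

```text
all orange 363 ((430.22430419921875, -60.80211639404297), (100.70036315917969, 65.1337890625), 31.536693572998047)
grip black (69, ((430.5941467285156, -59.133644104003906), (36.917686462402344, 16.60548973083496), 34.08811950683594))
grip [([289.0, 245.4], array([ 0.431 , -0.0646,  0.045 ]))]
hole_big [([295.2, 254.3], array([ 0.4034, -0.0861,  0.018 ]))]
hole_small [([279.8, 234.7], array([ 0.4628, -0.0386,  0.018 ]))]
at [0.4821 0.1891 0.2243] phi -6.53
(0.45, 0.08, 0.225, 10) [-0.163  0.934 -0.006] turn z -0.0459 rows 2.7
(0.44, 0.06, 0.225, 31) [-0.111  0.15  -0.   ] turn z -0.0583 rows 2.9
```

>>> {"name": "jog_arm", "arguments": {
  "motion": [
    [[-0.163, 0.934, 0], [0, 0, -0.0459]],
    [[-0.163, 0.934, 0], [0, 0, -0.0459]],
    [[-0.163, 0.934, 0], [0, 0, -0.0459]],
    [[-0.163, 0.934, 0], [0, 0, -0.0459]],
    [[-0.163, 0.934, 0], [0, 0, -0.0459]],
    [[-0.163, 0.934, 0], [0, 0, -0.0459]]
  ]
}}

```text
clock: 12.83
position: [0.4501, 0.0798, 0.2244]
tcp_rot: [-0.0, 0.996, 0.086, 0.0]
ft_force: [1.2, 1.2, -0.3]
finger_gap: 0.0854
finger_force: 0.0
```

Run:
```python
from seg import *
p,d=snapshot("top")
print('blue top',rect("top",p,(100,130,40),(125,255,255),.034,(150,175,205,240)))
a=cv2.resize(p[165:270,140:315,::-1],(800,480),interpolation=cv2.INTER_CUBIC);cv2.imwrite('pics/f.png',a)
plan([(.44,.0,.225,31.7),(.4302,-.0605,.15,31.7),(.4302,-.0605,.05,31.7)])
```

```text
blue top (422, ((564.0904541015625, 286.8376770019531), (64.16275787353516, 97.38571166992188), 83.42768096923828))
at [0.4501 0.0802 0.2244] phi 9.95
(0.44, 0.0, 0.225, 31.7) [-0.198  0.644 -0.005] turn z -0.0604 rows 3.0
(0.4302, -0.0605, 0.15, 31.7) [-0.334  0.386  0.625] turn z -0.0 rows 2.3
(0.4302, -0.0605, 0.05, 31.7) [0.    0.    0.833] turn z -0.0 rows 2.4
```

View pics/f.png

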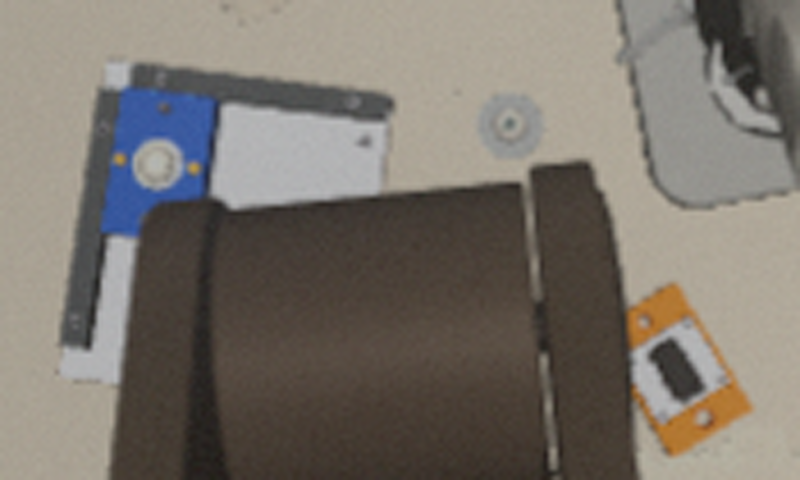

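The blue half is flush and square in the corner, centre (0.5641, 0.2862), yaw -6.5°. Now the orange half.

>>> {"name": "jog_arm", "arguments": {
  "motion": [
    [[-0.198, 0.644, 0], [0, 0, -0.0604]],
    [[-0.198, 0.644, 0], [0, 0, -0.0604]],
    [[-0.198, 0.644, 0], [0, 0, -0.0604]],
    [[-0.198, 0.644, 0], [0, 0, -0.0604]],
    [[-0.198, 0.644, 0], [0, 0, -0.0604]],
    [[-0.198, 0.644, 0], [0, 0, -0.0604]]
  ]
}}

```text
clock: 13.38
position: [0.4398, 0.0001, 0.2245]
tcp_rot: [-0.0, 0.962, 0.273, 0.0]
ft_force: [0.4, 0.4, 0.2]
finger_gap: 0.0855
finger_force: 0.0
```

>>> {"name": "jog_arm", "arguments": {
  "motion": [
    [[-0.334, 0.386, 0.625], [0, 0, 0]],
    [[-0.334, 0.386, 0.625], [0, 0, 0]],
    [[-0.334, 0.386, 0.625], [0, 0, 0]],
    [[-0.334, 0.386, 0.625], [0, 0, 0]],
    [[-0.334, 0.386, 0.625], [0, 0, 0]],
    [[-0.334, 0.386, 0.625], [0, 0, 0]]
  ]
}}

```text
clock: 13.88
position: [0.4304, -0.0604, 0.1504]
tcp_rot: [0.0, 0.962, 0.273, 0.0]
ft_force: [0.4, -0.1, 0.0]
finger_gap: 0.0852
finger_force: 0.0
```

```bash
python3 -c "
from h import *
plan([(.4302,-.0603,.06,31.7),(.4302,-.0603,.028,31.7)])"
```

```text
at [ 0.4304 -0.0604  0.1504] phi 31.7
(0.4302, -0.0603, 0.06, 31.7) [-0.001 -0.001  0.753] turn z 0.0 rows 2.2
(0.4302, -0.0603, 0.028, 31.7) [0.    0.    0.267] turn z -0.0 rows 0.8
```

>>> {"name": "jog_arm", "arguments": {
  "motion": [
    [[0, 0, 0.4], [0, 0, 0]],
    [[0, 0, 0.7], [0, 0, 0]],
    [[0, 0, 0.9], [0, 0, 0]],
    [[0, 0, 1], [0, 0, 0]],
    [[0, 0, 1], [0, 0, 0]],
    [[0, 0, 1], [0, 0, 0]]
  ]
}}

```text
clock: 14.38
position: [0.4301, -0.0605, 0.0302]
tcp_rot: [0.0, 0.962, 0.274, 0.0]
ft_force: [-0.5, 0.2, 0.4]
finger_gap: 0.0851
finger_force: 0.0
```

>>> {"name": "jog_arm", "arguments": {
  "motion": [
    [[0, 0, 0.02], [0, 0, 0]],
    [[0, 0, 0.02], [0, 0, 0]],
    [[0, 0, 0.02], [0, 0, 0]],
    [[0, 0, 0.02], [0, 0, 0]],
    [[0, 0, 0.02], [0, 0, 0]],
    [[0, 0, 0.02], [0, 0, 0]],
    [[0, 0, 0.02], [0, 0, 0]],
    [[0, 0, 0.02], [0, 0, 0]]
  ],
  "claw": 1,
  "grip_force": 70
}}

```text
clock: 15.05
position: [0.43, -0.0613, 0.028]
tcp_rot: [0.0, 0.962, 0.273, 0.001]
ft_force: [0.1, 1.5, 17.6]
finger_gap: 0.0184
finger_force: 68.5
```

>>> {"name": "jog_arm", "arguments": {
  "motion": [
    [[0, 0, -0.2], [0, 0, 0]],
    [[0, 0, -0.5], [0, 0, 0]],
    [[0, 0, -0.8], [0, 0, 0]],
    [[0, 0, -0.8], [0, 0, 0]],
    [[0, 0, -0.8], [0, 0, 0]],
    [[0, 0, -0.8], [0, 0, 0]]
  ]
}}

```text
clock: 15.55
position: [0.4292, -0.0612, 0.123]
tcp_rot: [-0.0, 0.962, 0.273, 0.0]
ft_force: [-0.5, 0.3, -3.6]
finger_gap: 0.0187
finger_force: 70.4
```

```bash
python3 -c "
from h import *
print(state()['finger_gap'],state()['wrist_torque'],state()['ft_force'])
plan([(.455,.04,.15,12),(.50,.14,.15,0),(.5,.22,.15,-6.5),(.5641,.2862,.12,-6.5),(.5641,.2862,.08,-6.5)])"
```

```text
0.01867169499062743 [ 0.01900223 -0.02934018  0.02504239] [-0.52676956  0.2531599  -3.61441346]
at [ 0.4292 -0.0612  0.123 ] phi 31.72
(0.455, 0.04, 0.15, 12) [ 0.626 -0.604 -0.225] turn z 0.0548 rows 2.8
(0.5, 0.14, 0.15, 0) [ 0.54  -0.737 -0.   ] turn z 0.0333 rows 2.6
(0.5, 0.22, 0.15, -6.5) [ 0.    -0.667 -0.   ] turn z 0.0181 rows 1.9
(0.5641, 0.2862, 0.12, -6.5) [ 0.468 -0.609  0.25 ] turn z -0.0 rows 2.3
(0.5641, 0.2862, 0.08, -6.5) [ 0.    -0.     0.333] turn z -0.0 rows 1.0
```

Held, 3.6 N. Carry to hover over the dowels.

>>> {"name": "jog_arm", "arguments": {
  "motion": [
    [[0.626, -0.604, -0.225], [0, 0, 0.0548]],
    [[0.626, -0.604, -0.225], [0, 0, 0.0548]],
    [[0.626, -0.604, -0.225], [0, 0, 0.0548]],
    [[0.626, -0.604, -0.225], [0, 0, 0.0548]],
    [[0.626, -0.604, -0.225], [0, 0, 0.0548]],
    [[0.626, -0.604, -0.225], [0, 0, 0.0548]]
  ]
}}

```text
clock: 16.05
position: [0.4542, 0.0401, 0.1489]
tcp_rot: [-0.0, 0.994, 0.106, -0.001]
ft_force: [-0.1, -0.6, -2.6]
finger_gap: 0.0185
finger_force: 70.3
```

>>> {"name": "jog_arm", "arguments": {
  "motion": [
    [[0.54, -0.737, 0], [0, 0, 0.0333]],
    [[0.54, -0.737, 0], [0, 0, 0.0333]],
    [[0.54, -0.737, 0], [0, 0, 0.0333]],
    [[0.54, -0.737, 0], [0, 0, 0.0333]],
    [[0.54, -0.737, 0], [0, 0, 0.0333]],
    [[0.54, -0.737, 0], [0, 0, 0.0333]]
  ]
}}

```text
clock: 16.55
position: [0.4991, 0.1387, 0.149]
tcp_rot: [0.0, 1.0, 0.001, -0.001]
ft_force: [-0.3, -0.3, -4.3]
finger_gap: 0.0183
finger_force: 70.7
```

>>> {"name": "jog_arm", "arguments": {
  "motion": [
    [[0, -0.667, 0], [0, 0, 0.0181]],
    [[0, -0.667, 0], [0, 0, 0.0181]],
    [[0, -0.667, 0], [0, 0, 0.0181]],
    [[0, -0.667, 0], [0, 0, 0.0181]],
    [[0, -0.667, 0], [0, 0, 0.0181]]
  ]
}}

```text
clock: 16.97
position: [0.4995, 0.2186, 0.1498]
tcp_rot: [0.0, 0.998, -0.057, -0.001]
ft_force: [-0.4, 0.7, -3.6]
finger_gap: 0.0184
finger_force: 71.1
```

>>> {"name": "jog_arm", "arguments": {
  "motion": [
    [[0.46, -0.609, 0.25], [0, 0, 0]],
    [[0.46, -0.609, 0.25], [0, 0, 0]],
    [[0.46, -0.609, 0.25], [0, 0, 0]],
    [[0.46, -0.609, 0.25], [0, 0, 0]],
    [[0.46, -0.609, 0.25], [0, 0, 0]],
    [[0.46, -0.609, 0.25], [0, 0, 0]],
    [[0.46, -0.609, 0.25], [0, 0, 0]]
  ]
}}

```text
clock: 17.55
position: [0.5629, 0.2848, 0.1205]
tcp_rot: [0.0, 0.998, -0.057, -0.0]
ft_force: [0.3, -0.8, -2.8]
finger_gap: 0.0182
finger_force: 71.2
```

```bash
python3 -c "
from h import *
plan([(.5634,.286,.09,-6.55),(.5634,.286,.079,-6.55)]);print(state()['ft_force'])"
```

```text
at [0.5629 0.2848 0.1205] phi -6.57
(0.5634, 0.286, 0.09, -6.55) [ 0.003 -0.011  0.254] turn z -0.0001 rows 0.7
(0.5634, 0.286, 0.079, -6.55) [ 0.    -0.     0.092] turn z -0.0 rows 0.3
[ 0.33636178 -0.81694443 -2.79818373]
```

>>> {"name": "jog_arm", "arguments": {
  "motion": [
    [[0.003, -0.011, 0.15], [0, 0, 0]],
    [[0.003, -0.011, 0.254], [0, 0, 0]],
    [[0.003, -0.011, 0.254], [0, 0, 0]],
    [[0.003, -0.011, 0.254], [0, 0, 0]]
  ]
}}

```text
clock: 17.88
position: [0.5631, 0.2869, 0.0893]
tcp_rot: [0.0, 0.998, -0.057, -0.001]
ft_force: [-0.1, 0.9, -3.0]
finger_gap: 0.0188
finger_force: 71.0
```

```bash
python3 -c "
from h import *
plan([(.5634,.286,.079,-6.55)]);print(state()['ft_force'])
p,d=snapshot('scene');cv2.imwrite('pics/g.png',cv2.resize(p[140:220,125:258,::-1],(800,480),interpolation=cv2.INTER_CUBIC))"
```

```text
at [0.5631 0.2869 0.0893] phi -6.52
(0.5634, 0.286, 0.079, -6.55) [0.004 0.007 0.086] turn z 0.0001 rows 0.2
[-0.08215846  0.89893767 -2.99967154]
```

View pics/g.png

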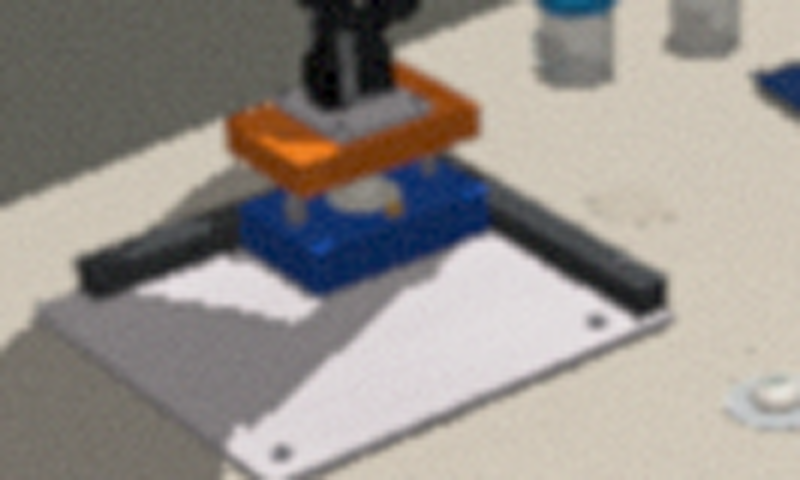

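The orange half sits just above the dowels and is aligned within what the picture shows. Guarded descent.

>>> {"name": "jog_arm", "arguments": {
  "motion": [
    [[0.004, 0.007, 0.086], [0, 0, 0]],
    [[0.004, 0.007, 0.086], [0, 0, 0]],
    [[0.004, 0.007, 0.086], [0, 0, 0]]
  ]
}}

```text
clock: 18.18
position: [0.5639, 0.2865, 0.0791]
tcp_rot: [0.0, 0.998, -0.057, -0.0]
ft_force: [-0.6, -0.6, -3.1]
finger_gap: 0.0185
finger_force: 71.1
```

>>> {"name": "jog_arm", "arguments": {
  "motion": [
    [[0, 0, 0.03], [0, 0, 0]],
    [[0, 0, 0.042], [0, 0, 0]],
    [[0, 0, 0.042], [0, 0, 0]]
  ]
}}

```text
clock: 18.43
position: [0.564, 0.2867, 0.0741]
tcp_rot: [0.0, 0.998, -0.057, -0.0]
ft_force: [0.6, 0.1, -2.9]
finger_gap: 0.0185
finger_force: 71.1
```

```bash
python3 -c "
from h import *
plan([(.5634,.286,.072,-6.55)]);s=state();print(s['ft_force'],s['wrist_torque'])"
```

```text
at [0.564  0.2867 0.0741] phi -6.5
(0.5634, 0.286, 0.072, -6.55) [-0.005  0.006  0.018] turn z 0.0001 rows 0.1
[ 0.55569374  0.11540826 -2.94055014] [-0.03813435 -0.01616576 -0.01721079]
```

>>> {"name": "jog_arm", "arguments": {
  "motion": [
    [[-0.004, 0.004, 0.012], [0, 0, 0]],
    [[-0.004, 0.004, 0.025], [0, 0, 0]],
    [[-0.004, 0.004, 0.025], [0, 0, 0]]
  ]
}}

```text
clock: 18.68
position: [0.5637, 0.2862, 0.0713]
tcp_rot: [0.0, 0.998, -0.057, -0.0]
ft_force: [1.5, -0.6, -3.3]
finger_gap: 0.0189
finger_force: 71.2
```

>>> {"name": "jog_arm", "arguments": {
  "motion": [
    [[0, 0, 0.012], [0, 0, 0]],
    [[0, 0, 0.025], [0, 0, 0]],
    [[0, 0, 0.025], [0, 0, 0]]
  ]
}}

```text
clock: 18.93
position: [0.5639, 0.2862, 0.0683]
tcp_rot: [-0.0, 0.998, -0.057, 0.0]
ft_force: [1.5, -0.9, -3.2]
finger_gap: 0.0185
finger_force: 71.1
```

Past the tapers with hardly any side force. Press down.

>>> {"name": "jog_arm", "arguments": {
  "motion": [
    [[-0.003, 0, 0.012], [0, 0, 0]],
    [[-0.003, 0, 0.025], [0, 0, 0]],
    [[-0.003, 0, 0.025], [0, 0, 0]]
  ]
}}

```text
clock: 19.18
position: [0.5638, 0.2863, 0.0656]
tcp_rot: [-0.0, 0.998, -0.057, 0.0]
ft_force: [3.9, -3.7, 1.4]
finger_gap: 0.0185
finger_force: 72.0
```

>>> {"name": "jog_arm", "arguments": {
  "motion": [
    [[0, 0, 0.012], [0, 0, 0]],
    [[0, 0, 0.03], [0, 0, 0]],
    [[0, 0, 0.03], [0, 0, 0]]
  ]
}}

```text
clock: 19.43
position: [0.5639, 0.2863, 0.0622]
tcp_rot: [-0.0, 0.998, -0.057, 0.001]
ft_force: [1.7, -4.5, 4.1]
finger_gap: 0.0183
finger_force: 72.4
```

>>> {"name": "jog_arm", "arguments": {
  "motion": [
    [[0, 0, 0.01], [0, 0, 0]],
    [[0, 0, 0.015], [0, 0, 0]],
    [[0, 0, 0.015], [0, 0, 0]]
  ]
}}

```text
clock: 19.68
position: [0.564, 0.2863, 0.062]
tcp_rot: [-0.0, 0.998, -0.057, 0.001]
ft_force: [-4.4, -7.4, 30.6]
finger_gap: 0.0189
finger_force: 75.8
```

>>> {"name": "jog_arm", "arguments": {
  "motion": [
    [[0, 0, 0], [0, 0, 0]],
    [[0, 0, 0], [0, 0, 0]],
    [[0, 0, 0], [0, 0, 0]],
    [[0, 0, 0], [0, 0, 0]]
  ]
}}

```text
clock: 20.02
position: [0.564, 0.2863, 0.062]
tcp_rot: [-0.0, 0.998, -0.057, 0.001]
ft_force: [-3.9, -7.9, 30.6]
finger_gap: 0.0187
finger_force: 75.8
```

```bash
python3 -c "
from h import *
p,d=snapshot('scene');cv2.imwrite('pics/i.png',cv2.resize(p[140:220,125:258,::-1],(800,480),interpolation=cv2.INTER_CUBIC))"
```

```text
(no output)
```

View pics/i.png

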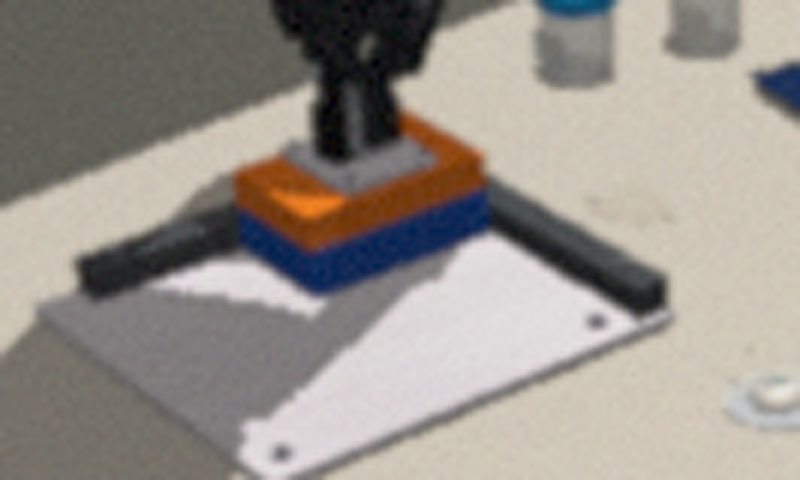

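The mould is shut with no gap showing (seam from (240,215) to (490,195)), and it sits flush against both bars while held at 30 N.

```bash
python3 -c "
from rig import *
print(hand_in())"
```

```text
the job is handed in; nothing more can be done
None
```

The job is handed in: the lower half sits flush in the fence corner and the upper half is over both dowels, held shut at about 30 N with no visible gap; the arm touched nothing else, and no verdict came back.

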